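Close the mixer jars

ROBOT

A 7-joint arm with a two-finger parallel gripper is mounted at the origin on the work surface. World frame = base frame: x ahead of the robot, y to its left, z up, the work surface at z = 0. Lengths are in m, angles in rad, forces in N, time in s.
With the tool pointing down it reaches from about 0.4 to 0.875 m from the base axis. Payload 6.5 kg.
Tool frame: the origin (TCP) lies at the very end of the fingers, on their centre line; the grasp point (between the pads) lies 19 mm behind it; z points along the fingers, x is the direction in which the jaws open and shut, and the axes are right-handed (so a half turn about z gives the same grasp; the last joint's range is limited). The gripper opens to 85 mm and grips with 20 to 120 N. Pads are 22 mm wide; open, the fingers measure 114 mm over their backs; the gripper's body (76 mm by 85 mm) begins 54 mm behind the grasp point. The pads swing forward as they close: fully open they stand 13 mm farther back than shut.
Start: joints at [1.269, 0.536, -0.004, 1.538, 0.003, 1.067, -0.071], TCP at [0.152, -0.632, 0.231] pointing down, gripper open.
Joint ranges: [-2.7, 2.7], [-0.37, 2.16], [-1.27, 1.26], [0.24, 2.4], [-1.31, 4.45], [0.19, 1.91], [-2.76, 2.76]. Speed limits (rad/s): [2.39, 2.39, 3.14, 3.14, 3.14, 3.14, 3.14].

INTERFACE

Orientations are given as a rotation vector (axis times angle).
In Python, from bench import * gives the robot as it stands.
- The arm moves only by the tool play_rows, never from a script. Its arguments are lists of equal length, an entry for each row: "rot": the turn, a rotation vector about the world's x, y, z in rad, a list of three; "travel": the shift along the world's x, y, z in cm, a list of three; "claw": the closure, from 0 (fully open) to 1 (shut). A call has 1 to 20 rows; each row is the pose to reach, as a shift and turn from the pose measured when the call began; what a row does not reach only later rows make up. A row lasts 1/10 s, in which the tool goes at most 50 mm and 8.59 degrees, less where a joint would pass 70% of its speed; a pose out of reach is approached as far as the arm can. A call with a gripper value outside its range is refused whole. The fingers move at their own pace and stop on an object; "force" is the grip in N (left out, the last holds). Time passes only in rows, so rows that repeat a pose let the fingers close. It gives the time, the measured TCP pose, the force and the opening at its end, in the units of the state.
- sense(): the state, without advancing time (a new reading comes with each control period).
- grab_frame(name): name is "side" or "top" or "wrist"; returns a dict with "color" (420x560x3 uint8, red, green, blue), "fx", "fy", "cx", "cy" (pixels), "world_to_cam" (4x4, takes a point from world to camera coordinates). Camera axes: x right, y down, z forward; pixel columns grow to the right and rows downward; lengths in m; the calibration is good to about 2 mm. The wrist camera is an equidistant fisheye: a pixel r from the principal point sees the ray r / f radians off the axis. A picture is of the moment at which its call begins. There is no depth.
- finish_job(): hands the job in, once; it reports no verdict.
The state is a dict: "clock": time; "joint_positions": joint angles; "qvel": joint speeds; "effort": joint torques, N m; "tcp_pos": TCP position; "tool_rot": TCP orientation; "contact_force": force on the tool from outside, world axes, zero at the start; "torque": the same for the moment, N m; "finger_gap": opening from 0.0 (shut) to 1.0 (fully open).
Only numpy, scipy, OpenCV 4.12 (cv2) and the standard library are available. Lean on these libraries where they do the work, as an engineer would, in place of code of your own. Each camera call takes 0.05 s, during which the arm holds its last target.

TASK

The mixer-grinder's jars have been washed and are going back into the cupboard: close each of the three steel jars with the one white lid that fits it, and plug the opening in the large lid with the red filler cap, every lid and the cap sitting level and fully home. Leave the jars standing upright where they are and do not knock the tumbler, mug or bowl about.

Things in the scene. Friction and masses are not known exactly. Their poses are not given: they have to be found in the camera images.
- jar_large: the largest of three open steel mixer jars, black foot, black D handle on its +x side (roughly away from the robot), reaching 107 mm from the axis. Loose, upright, about 0.75 kg, 165 mm tall; round mouth 128 mm outside, 120 mm inside. Origin: centre of the underside; z up, rim at z = 165 mm.
- jar_medium: the middle-sized of three open steel mixer jars, black foot, black D handle on its +x side (roughly away from the robot), reaching 97 mm from the axis. Loose, upright, about 0.6 kg, 135 mm tall; round mouth 108 mm outside, 100 mm inside. Origin: centre of the underside; z up, rim at z = 135 mm.
- jar_small: the smallest of three open steel mixer jars, black foot, black D handle on its +x side (roughly away from the robot), reaching 87 mm from the axis. Loose, upright, about 0.45 kg, 105 mm tall; round mouth 88 mm outside, 80 mm inside. Origin: centre of the underside; z up, rim at z = 105 mm.
- lid_large: the largest of three round white lids, 136 mm across, right way up, 120 g. Origin: centre of its underside, z up (mm). Tapered plug, 92 mm across at z 0, 108 at z 14; flange z 14 to 18. Grip: upright collar in the middle, 54 mm outside, its hole 42 mm, z 18 to 40. Fits the large jar; fully home the flange lies on the rim, origin 151 mm above the jar's.
- lid_medium: the middle-sized of three round white lids, 116 mm across, right way up, 90 g. Origin: centre of its underside, z up (mm). Tapered plug, 72 mm across at z 0, 88 at z 14; flange z 14 to 18. Grip: round black knob in the middle, 34 mm across, z 18 to 44. Fits the medium jar; fully home the flange lies on the rim, origin 121 mm above the jar's.
- lid_small: the smallest of three round white lids, 96 mm across, right way up, 70 g. Origin: centre of its underside, z up (mm). Tapered plug, 52 mm across at z 0, 68 at z 14; flange z 14 to 18. Grip: round black knob in the middle, 34 mm across, z 18 to 44. Fits the small jar; fully home the flange lies on the rim, origin 91 mm above the jar's.
- filler_cap: small red cap for the hole in the large lid's collar, right way up, 30 g. Origin: centre of its underside, z up (mm). Tapered plug, 22 mm across at z 0, 34 at z 14; flange 54 mm across, z 14 to 18. Grip: round knob 28 mm across, z 18 to 40. Fully home the flange lies on the collar's top, origin 26 mm above the large lid's.
- tumbler: bystander: steel tumbler, 68 mm across the mouth, 90 mm tall, standing to the robot's left. Origin: centre of the underside.
- mug: bystander: blue mug, 76 mm across, 85 mm tall, standing to the robot's right. Origin: centre of the underside.
- bowl: bystander: small white bowl, 76 mm across, 34 mm tall, between and a little beyond the jars. Origin: centre of the underside.
There are look-alikes about, which are no part of the job. Leave any blue, pink or turquoise look-alike of the lid_medium alone.

How it is judged:
By the outcome, as a careful person would: the job done as asked, in the order asked, and still so for the second after the job is handed in, with the robot touching nothing.
It also fails if it takes over 115 s, if anything falls off the work surface, if the arm or the gripper's body presses on something with over 40 N, if the wrist force passes 120 N, or if a joint passes its speed limit or range.

## Working session

There is one attempt and no reset: what is moved stays moved. The work goes in short steps, Python scripts to look and compute and a tool call to move; the robot and the scene stay as the last step left them, time stands still between calls to the robot, and variables do not carry over. Pictures are saved under pics/ and viewed, and the job is handed in when it is done.

Besides the shell and the picture viewer there is one more tool, called as name(argument=value, ...) on one line, values as JSON. play_rows: Moves the arm, as the interface text tells. Its arguments: {"type":"object","properties":{"rot":{"type":"array"},"travel":{"type":"array"},"claw":{"type":"array"},"force":{"type":"number"}},"required":["rot","travel","claw"]}

```bash
mkdir -p pics; ls; python3 - <<'E'
from bench import *
import cv2
print(sense())
for n in ["side","top","wrist"]:
    f=grab_frame(n); cv2.imwrite(f"pics/a_{n}.png",f["color"][:,:,::-1])
    print(n,f["fx"],f["fy"],f["cx"],f["cy"],f["world_to_cam"])
E
```

```text
pics
{'clock': 0.0, 'joint_positions': array([ 1.26880955,  0.53716909, -0.0044423 ,  1.5388785 ,  0.00259917,
        1.06727617, -0.07120715]), 'qvel': array([ 0.0005099 , -0.00103517, -0.0001193 ,  0.00039588,  0.00043283,
        0.0017029 , -0.00050585]), 'effort': array([-3.41500584e-05, -5.83405602e+01,  1.04836844e+00, -2.59099030e+01,
        1.22488104e-02,  9.61483573e-03, -1.59554776e-05]), 'tcp_pos': array([ 0.15168307, -0.6314072 ,  0.23040905]), 'tool_rot': array([-2.46661357e+00,  1.94405165e+00,  2.24291981e-03]), 'contact_force': array([ 0.37625559, -0.41229737, -0.18328482]), 'torque': array([0.00224736, 0.01951114, 0.00094257]), 'finger_gap': 1.0025040869363033}
side 504.6366852693755 504.6366852693755 285.00060029025684 214.36424147862533 [[-0.98585843 -0.16683441 -0.01579381  0.47248705]
 [-0.06664428  0.47678953 -0.87648747  0.07617009]
 [ 0.15375859 -0.86303999 -0.48116553  1.24745753]
 [ 0.          0.          0.          1.        ]]
top 494.1039197475778 494.1039197475778 276.68122232460854 214.92750102932766 [[-2.24304978e-02 -9.99747855e-01 -1.04879390e-03  1.54096367e-02]
 [-9.88905112e-01  2.23412919e-02 -1.46858935e-01  4.85534229e-01]
 [ 1.46845336e-01 -2.25696136e-03 -9.89156890e-01  1.21979116e+00]
 [ 0.00000000e+00  0.00000000e+00  0.00000000e+00  1.00000000e+00]]
wrist 325.19226210127806 325.19226210127806 280.4560216619106 208.85540135950114 [[ 0.23367778 -0.97231344 -0.00112241 -0.64875446]
 [-0.92793185 -0.22335596  0.29842017 -0.0381307 ]
 [-0.29040864 -0.06869264 -0.95443394  0.37867186]
 [ 0.          0.          0.          1.        ]]
```

View pics/a_top.png

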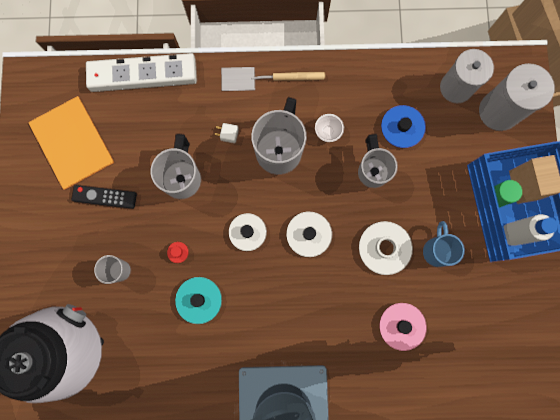

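View pics/a_side.png

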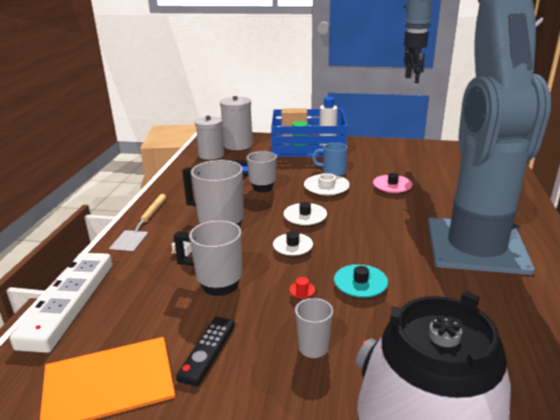

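View pics/a_wrist.png

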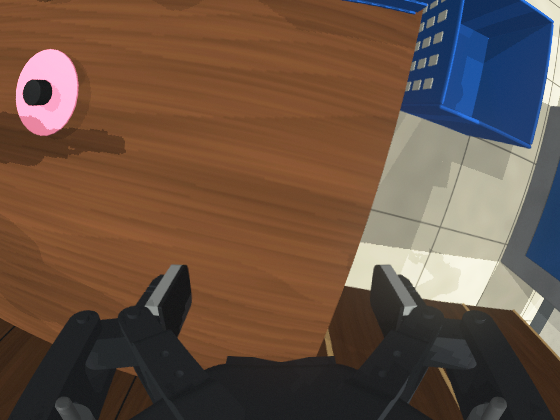

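```bash
cat > h.py <<'E'
from bench import *
import numpy as np, cv2
def planeH(f,z,x0,y0,s,n):
    # canvas px (u,v)-> world (x0+s*v? ) : X=x0+s*u, Y=y0+s*v ; returns H canvas->image
    K=np.array([[f["fx"],0,f["cx"]],[0,f["fy"],f["cy"]],[0,0,1]])
    W=f["world_to_cam"]
    P=K@np.column_stack([W[:3,0],W[:3,1],W[:3,2]*z+W[:3,3]])
    return P@np.array([[s,0,x0],[0,s,y0],[0,0,1.]])
def unproj(f,u,v,z):
    p=np.linalg.inv(planeH(f,z,0,0,1,1))@[u,v,1]; return p[:2]/p[2]
def circ(f,z,x,y,Rs,win=0.03,s=0.0005,sign=None):
    """search circle centre by mean abs radial gradient"""
    n=int(2*(win+max(Rs)+0.01)/s); x0=x-n*s/2; y0=y-n*s/2
    im=cv2.warpPerspective(f["color"],planeH(f,z,x0,y0,s,n),(n,n),flags=cv2.INTER_LINEAR|cv2.WARP_INVERSE_MAP)
    g=cv2.GaussianBlur(im.astype(np.float32),(0,0),2.0)
    t=np.linspace(0,2*np.pi,180,endpoint=False); best=[]
    def samp(cx,cy,R):
        u=((cx+R*np.cos(t)-x0)/s).astype(np.float32)[None]; v=((cy+R*np.sin(t)-y0)/s).astype(np.float32)[None]
        return cv2.remap(g,u,v,cv2.INTER_LINEAR)[0]
    def score(cx,cy):
        q=0
        for R in Rs:
            d=np.abs(samp(cx,cy,R+.0015)-samp(cx,cy,R-.0015)).sum(1)
            q+=np.minimum(d,90).mean()
        return q
    c=np.array([x,y]); st=0.004
    r=win
    while st>0.0003:
        G=[(score(c[0]+a,c[1]+b),c[0]+a,c[1]+b) for a in np.arange(-r,r+1e-9,st) for b in np.arange(-r,r+1e-9,st)]
        m=max(G); c=np.array(m[1:]); r=st*1.5; st/=2
    return c,m[0]
def proj(f,p):
    q=f["world_to_cam"]@np.append(p,1); return np.array([f["fx"]*q[0]/q[2]+f["cx"],f["fy"]*q[1]/q[2]+f["cy"]])
def draw(im,f,z,c,R,col=(0,255,0)):
    t=np.linspace(0,2*np.pi,90)
    pts=np.array([proj(f,[c[0]+R*np.cos(a),c[1]+R*np.sin(a),z]) for a in t])
    cv2.polylines(im,[np.round(pts*16).astype(np.int32)],True,col,1,cv2.LINE_AA,4)
E
python3 - <<'E'
from h import *
ft=grab_frame("top"); fs=grab_frame("side")
obj=dict(JL=(278,140,.165,[.064,.060]),JM=(177,172,.135,[.054,.050]),JS=(378,167,.105,[.044,.040]),
 LS=(247,232,.018,[.048]),LM=(309,234,.018,[.058]),LL=(385,248,.018,[.068]),cap=(178,252,.018,[.027]),turq=(198,300,.018,[.058]),
 tumbler=(108,268,.09,[.034]),mug=(443,248,.085,[.038]),bowl=(329,127,.034,[.038]))
it=ft["color"][:,:,::-1].copy(); is_=fs["color"][:,:,::-1].copy()
for k,(u,v,z,R) in obj.items():
    p=unproj(ft,u,v,z)
    a,qa=circ(ft,z,*p,R,win=.02); b,qb=circ(fs,z,*a,R,win=.012)
    print(k,p.round(3),a.round(4),round(float(qa)),b.round(4),round(float(qb)),"r",np.hypot(*a).round(3))
    for r in R: draw(it,ft,z,a,r); draw(is_,fs,z,b,r)
cv2.imwrite("pics/b_top.png",it); cv2.imwrite("pics/b_side.png",is_)
from scipy.spatial.transform import Rotation as Ro
print(Ro.from_rotvec(sense()["tool_rot"]).as_matrix().round(3))
E
```

```text
JL [ 0.643 -0.002] [ 0.6529 -0.0033] 178 [ 0.6524 -0.0078] 110 r 0.653
JM [0.579 0.239] [0.5842 0.2485] 178 [0.5847 0.245 ] 112 r 0.635
JS [ 0.588 -0.245] [ 0.5923 -0.2471] 174 [ 0.5953 -0.2526] 74 r 0.642
LS [0.446 0.082] [0.4494 0.082 ] 90 [0.4459 0.0825] 80 r 0.457
LM [ 0.437 -0.077] [ 0.4401 -0.0753] 90 [ 0.4381 -0.0743] 82 r 0.447
LL [ 0.397 -0.27 ] [ 0.4009 -0.27  ] 90 [ 0.3969 -0.2675] 80 r 0.483
cap [0.399 0.258] [0.399  0.2601] 79 [0.398  0.2636] 59 r 0.476
turq [0.277 0.207] [0.2792 0.207 ] 90 [0.2767 0.208 ] 89 r 0.348
tumbler [0.358 0.411] [0.356  0.4106] 90 [0.356  0.4136] 86 r 0.543
mug [ 0.389 -0.395] [ 0.3851 -0.4078] 86 [ 0.3816 -0.4033] 25 r 0.561
bowl [ 0.715 -0.137] [ 0.7162 -0.1375] 90 [ 0.7277 -0.115 ] 30 r 0.729
[[ 0.234 -0.972 -0.   ]
 [-0.972 -0.234  0.001]
 [-0.001  0.    -1.   ]]
```

```bash
python3 -c "
import cv2
a=cv2.imread('pics/b_top.png');cv2.imwrite('pics/b_topz.png',cv2.resize(a[100:330,80:480],None,fx=2,fy=2))
a=cv2.imread('pics/b_side.png');cv2.imwrite('pics/b_sidez.png',cv2.resize(a[130:370,130:430],None,fx=2.4,fy=2.4))"
```

```text
(no output)
```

View pics/b_topz.png

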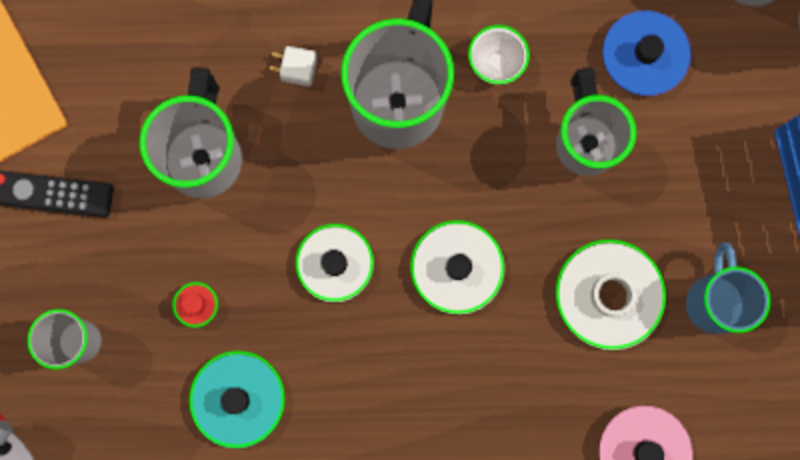

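View pics/b_sidez.png

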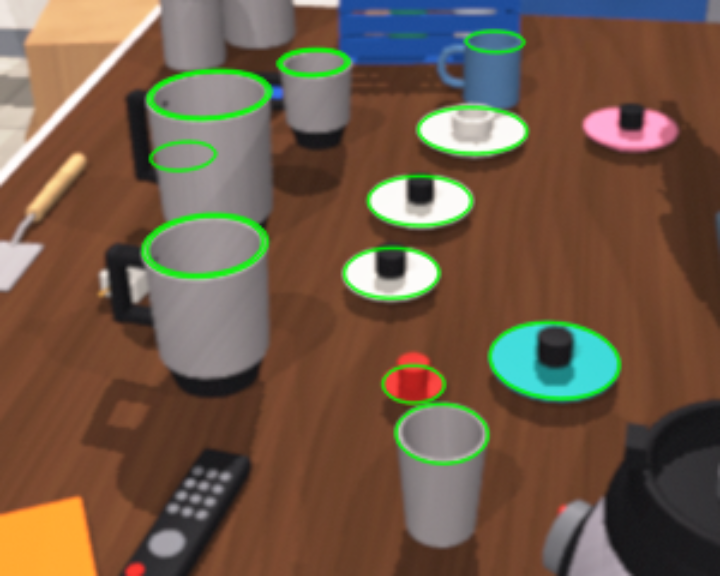

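play_rows(rot=[[0,0,0.1],[0,0,0.23],[0,0,0.36],[0,0,0.49],[0,0,0.62],[0,0,0.75],[0,0,0.88],[0,0,1.01],[0,0,1.14],[0,0,1.26],[0,0,1.335],[0,0,1.335],[0,0,1.335],[0,0,1.335]], travel=[[2,3,0],[4,6,0],[7,10,0],[9,13,0],[11.5,17,0],[14,20.5,0],[16.5,24,0],[19,28,0],[21.5,31.5,0],[23.5,34.5,0],[24.7,36.2,0],[24.7,36.2,0],[24.7,36.2,0],[24.7,36.2,0]], claw=[0,0,0,0,0,0,0,0,0,0,0,0,0,0], force=40)

```text
clock: 1.65
tcp_pos: [0.3977, -0.2714, 0.2307]
tool_rot: [3.141, -0.006, -0.002]
contact_force: [0.3, 0.7, 0.2]
finger_gap: 0.999
```

```bash
cat >> h.py <<'E'
def st(tag=None,cams=()):
    from scipy.spatial.transform import Rotation as Ro
    s=sense(); print("t",round(s["clock"],1),"tcp",s["tcp_pos"].round(4),"gap",round(s["finger_gap"],3),"F",s["contact_force"].round(1),"q",s["joint_positions"].round(2))
    print(Ro.from_rotvec(s["tool_rot"]).as_matrix().round(3).tolist())
    for c in cams: cv2.imwrite(f"pics/{tag}_{c}.png",grab_frame(c)["color"][:,:,::-1])
E
python3 -c "
from h import *
st('c',['wrist'])"
```

```text
t 1.6 tcp [ 0.3977 -0.2714  0.2307] gap 0.999 F [0.3 0.7 0.2] q [ 0.88  0.28 -0.45  1.95  0.15  0.94  0.36]
[[1.0, -0.004, -0.002], [-0.004, -1.0, -0.001], [-0.002, 0.001, -1.0]]
```

View pics/c_wrist.png

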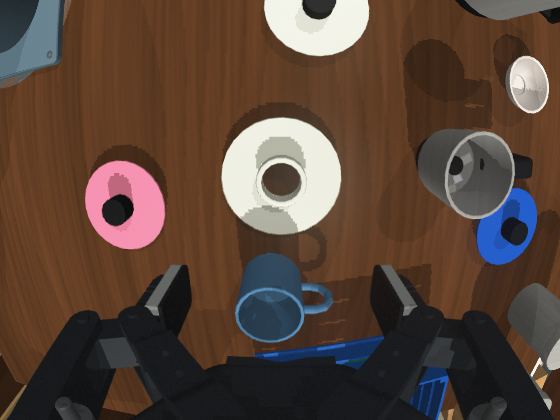

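```bash
cat >> h.py <<'E'
def wun(f,u,v,z):
    d=np.array([u-f["cx"],v-f["cy"]])/f["fx"]; r=np.linalg.norm(d)
    ray=np.array([*(d/r*np.sin(r)),np.cos(r)]); W=f["world_to_cam"]; R=W[:3,:3]; o=-R.T@W[:3,3]; w=R.T@ray
    return (o+w*(z-o[2])/w[2])[:2]
def fitc(P):
    from scipy.optimize import least_squares
    r=least_squares(lambda q:np.hypot(P[:,0]-q[0],P[:,1]-q[1])-q[2],[*P.mean(0),.05],loss="soft_l1",f_scale=.001); return r.x
def wcontour(f,mask,u,v,z):
    n,l=cv2.connectedComponents(mask.astype(np.uint8)); m=(l==l[v,u]).astype(np.uint8)
    c=max(cv2.findContours(m,cv2.RETR_EXTERNAL,cv2.CHAIN_APPROX_NONE)[0],key=cv2.contourArea)
    c=cv2.convexHull(c)[:,0]
    return fitc(np.array([wun(f,a,b,z) for a,b in c]))
E
python3 -c "
from h import *
f=grab_frame('wrist'); im=f['color'].astype(int)
m=(im.min(2)>120)&(im.max(2)-im.min(2)<60)
print('lid L',wcontour(f,m,240,180,.018))
print('lid M',wcontour(f,m,285,30,.018))
print('bowl',wcontour(f,m,540,100,.034))
"
```

```text
lid L [ 0.39830577 -0.26935397  0.06721489]
lid M [ 0.43787989 -0.07658224  0.05743291]
bowl [ 0.71309393 -0.13658669  0.03738037]
```

play_rows(rot=[[0,0,0],[0,0,0],[0,0,0],[0,0,0],[0,0,0],[0,0,0],[0,0,0],[0,0,0],[0,0,0],[0,0,0],[0,0,0],[0,0,0],[0,0,0],[0,0,0],[0,0,0],[0,0,0],[0,0,0]], travel=[[0,0.2,-3],[0,0.2,-6.5],[0,0.2,-10],[0,0.2,-13.5],[0,0.2,-16.5],[0,0.2,-19],[0,0.2,-20.5],[0,0.2,-21],[0,0.2,-21],[0,0.2,-21],[0,0.2,-21],[0,0.2,-21],[0,0.2,-21],[0,0.2,-21],[0,0.2,-21],[0,0.2,-21],[0,0.2,-21]], claw=[0,0,0,0,0,0,0,0,0,0.5,1,1,1,1,1,1,1], force=40)

```text
clock: 3.45
tcp_pos: [0.3986, -0.2697, 0.0219]
tool_rot: [3.14, -0.006, 0.0]
contact_force: [-0.6, 0.1, 6.6]
finger_gap: 0.61
```

```bash
python3 -c "
from h import *
st('d',['wrist','side'])"
```

```text
t 3.5 tcp [ 0.3986 -0.2697  0.0219] gap 0.61 F [-0.6  0.1  6.6] q [ 0.74  0.63 -0.3   2.08  0.39  0.48  0.15]
[[1.0, -0.004, 0.0], [-0.004, -1.0, -0.002], [0.0, 0.002, -1.0]]
```

View pics/d_wrist.png

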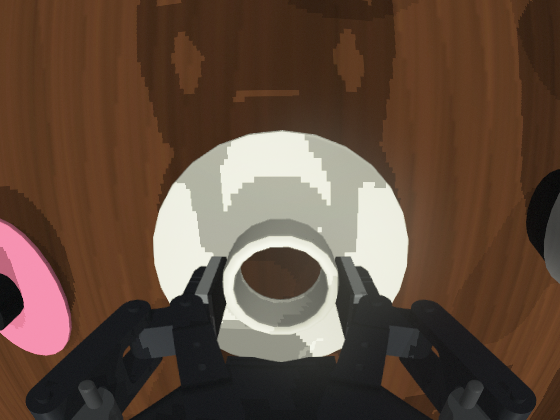

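play_rows(rot=[[0,0,0],[0,0,0],[0,0,0],[0,0,0],[0,0,0],[0,0,0],[0,0,0],[0,0,0],[0,0,0],[0,0,0],[0,0,0],[0,0,0],[0,0,0],[0,0,0],[0,0,0],[0,0,0],[0,0,0],[0,0,0],[0,0,0],[0,0,0]], travel=[[0,0,1],[0,0,3.5],[0,0,7],[0,0,11],[0,0,15],[0,0,18.5],[0,0,21],[1,1,22],[3.5,3.5,22],[6.5,6.5,22],[9.5,10,22],[12.5,13,22],[15.5,16,22],[18.5,19,22],[21.5,22,22],[23.5,24.5,22],[25,26,22],[25.4,26.4,22],[25.4,26.4,22],[25.4,26.4,22]], claw=[1,1,1,1,1,1,1,1,1,1,1,1,1,1,1,1,1,1,1,1])

```text
clock: 5.55
tcp_pos: [0.6518, -0.0067, 0.2414]
tool_rot: [3.139, -0.007, -0.002]
contact_force: [-0.1, -0.9, -1.5]
finger_gap: 0.603
```

```bash
python3 -c "
from h import *
st('e',['wrist','side','top'])
"
```

```text
t 5.5 tcp [ 0.6518 -0.0067  0.2414] gap 0.603 F [-0.1 -0.9 -1.5] q [ 0.28  0.58 -0.51  1.5   0.31  1.14 -0.29]
[[1.0, -0.005, -0.001], [-0.005, -1.0, -0.003], [-0.001, 0.003, -1.0]]
```

View pics/e_wrist.png

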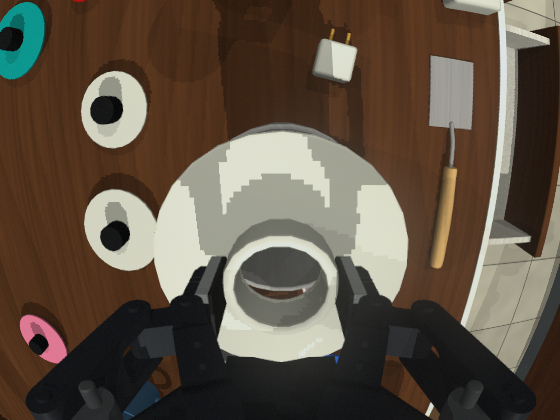

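View pics/e_side.png

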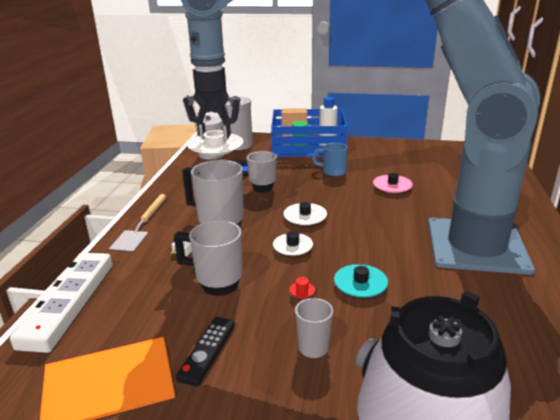

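View pics/e_top.png

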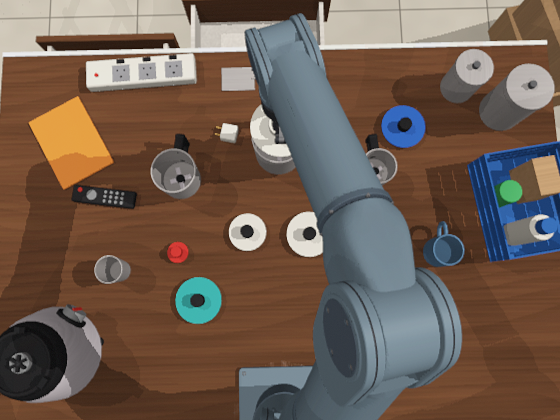

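```bash
python3 -c "
from h import *
f=grab_frame('side')
print('lid side',circ(f,.2365,.652,-.0067,[.068],win=.012)); print('jar side',circ(f,.165,.6525,-.006,[.064,.06],win=.012))
im=f['color'][:,:,::-1].copy()
draw(im,f,.2375,circ(f,.2375,.652,-.0067,[.068],win=.012)[0],.068);draw(im,f,.165,circ(f,.165,.6525,-.006,[.064,.06],win=.012)[0],.064)
cv2.imwrite('pics/f.png',cv2.resize(im[90:260,140:320],None,fx=3,fy=3))
f=grab_frame('wrist'); i=f['color'].astype(int)
for (u,v) in [(90,115),(95,240)]:
  m=(i.min(2)>120)&(i.max(2)-i.min(2)<60); m[:,155:]=0
  print('lid',wcontour(f,m,u,v,.018))
"
```

```text
lid side (array([ 0.6485, -0.0047]), np.float32(56.75364))
jar side (array([ 0.6525, -0.007 ]), np.float32(95.79205))
lid [0.44812973 0.08249714 0.0475011 ]
lid [ 0.43933241 -0.07515898  0.05753909]
```

View pics/f.png

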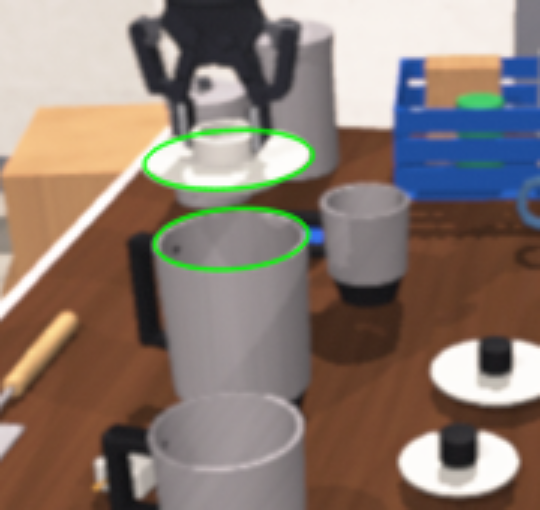

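play_rows(rot=[[0,0,0],[0,0,0],[0,0,0],[0,0,0],[0,0,0],[0,0,0],[0,0,0],[0,0,0],[0,0,0],[0,0,0]], travel=[[0.1,0,-1.5],[0.1,0,-3],[0.1,0,-4],[0.1,0,-4.8],[0.1,0,-5.5],[0.1,0,-6],[0.1,0,-6.4],[0.1,0,-6.7],[0.1,0,-6.7],[0.1,0,-6.7]], claw=[1,1,1,1,1,1,1,1,1,1])

```text
clock: 6.8
tcp_pos: [0.6535, -0.0067, 0.1754]
tool_rot: [3.139, -0.008, 0.001]
contact_force: [0.7, 0.1, -1.7]
finger_gap: 0.603
```

```bash
python3 -c "
from h import *
st('g',['wrist','side'])
im=cv2.imread('pics/g_side.png');cv2.imwrite('pics/g2.png',cv2.resize(im[90:260,140:320],None,fx=3,fy=3))
"
```

```text
t 6.8 tcp [ 0.6535 -0.0067  0.1754] gap 0.603 F [ 0.7  0.1 -1.7] q [ 0.27  0.65 -0.49  1.55  0.35  1.02 -0.32]
[[1.0, -0.005, 0.001], [-0.005, -1.0, -0.002], [0.001, 0.002, -1.0]]
```

View pics/g2.png

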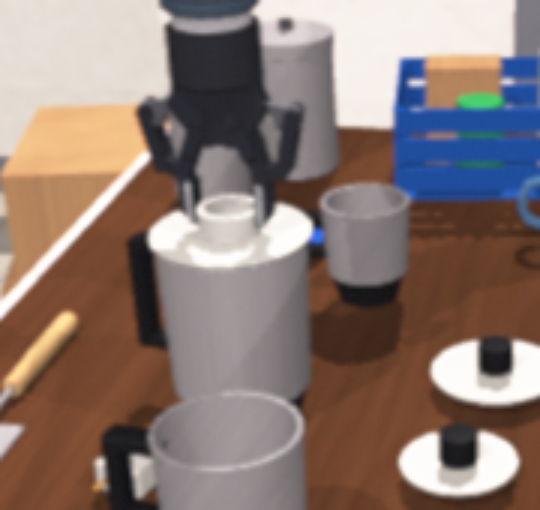

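play_rows(rot=[[0,0,0],[0,0,0],[0,0,0],[0,0,0],[0,0,0],[0,0,0],[0,0,0],[0,0,0],[0,0,0],[0,0,0],[0,0,0],[0,0,0],[0,0,0],[0,0,0]], travel=[[0,0,-0.2],[0,0,-0.3],[0,0,-0.3],[0,0,-0.3],[0,0,-0.3],[0,0,-0.3],[0,0,-0.3],[0,0,-0.3],[0,0,1],[0,0,3],[0,0,6],[0,0,9],[0,0,10],[0,0,10]], claw=[1,1,0.8,0.6,0.4,0.2,0,0,0,0,0,0,0,0])

```text
clock: 8.3
tcp_pos: [0.6546, -0.0065, 0.2778]
tool_rot: [3.14, -0.008, 0.008]
contact_force: [0.3, 0.0, 0.7]
finger_gap: 1.0
```

```bash
python3 -c "
from h import *
st('h',['wrist','side'])
im=cv2.imread('pics/h_side.png');cv2.imwrite('pics/h2.png',cv2.resize(im[90:260,140:320],None,fx=3,fy=3))
f=grab_frame('side')
print(circ(f,.169,.653,-.006,[.068],win=.012))
"
```

```text
t 8.3 tcp [ 0.6546 -0.0065  0.2778] gap 1.0 F [0.3 0.  0.7] q [ 0.29  0.56 -0.52  1.46  0.29  1.2  -0.28]
[[1.0, -0.005, 0.005], [-0.005, -1.0, -0.002], [0.005, 0.002, -1.0]]
(array([ 0.6525, -0.004 ]), np.float32(78.36989))
```

View pics/h2.png

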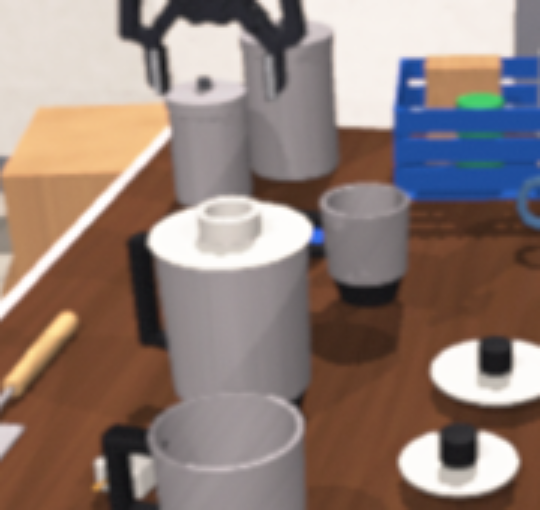

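View pics/h_wrist.png

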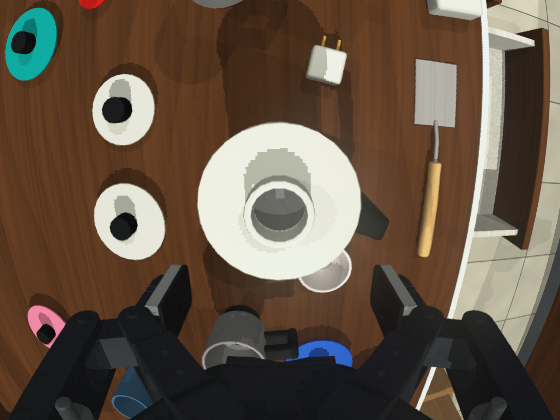

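play_rows(rot=[[0,0,0],[0,0,0],[0,0,0],[0,0,0],[0,0,0],[0,0,0],[0,0,0],[0,0,0],[0,0,0],[0,0,0],[0,0,0],[0,0,0]], travel=[[-2,-0.6,0],[-5,-1.5,0],[-9,-3,0],[-13,-4.5,0],[-17,-6,0],[-20,-6.6,-1],[-21.4,-6.9,-4],[-21.6,-6.9,-8],[-21.6,-6.9,-12],[-21.6,-6.9,-13],[-21.6,-6.9,-13],[-21.6,-6.9,-13]], claw=[0,0,0,0,0,0,0,0,0,0,0,0])

```text
clock: 9.65
tcp_pos: [0.4376, -0.0758, 0.1449]
tool_rot: [3.139, -0.007, -0.001]
contact_force: [-0.6, 0.3, 0.5]
finger_gap: 1.001
```

```bash
python3 -c "
from h import *
st('i',['wrist'])
f=grab_frame('wrist'); im=f['color'].astype(int)
m=(im.min(2)>90)&(im.max(2)-im.min(2)<60)
for p in [(255,150),(240,160),(320,160)]:print(m[p[1],p[0]],wcontour(f,m,*p,.018))
"
```

```text
t 9.7 tcp [ 0.4376 -0.0758  0.1449] gap 1.001 F [-0.6  0.3  0.5] q [ 0.51  0.37 -0.52  2.11  0.28  0.72 -0.2 ]
[[1.0, -0.005, -0.0], [-0.005, -1.0, -0.002], [-0.0, 0.002, -1.0]]
True [ 0.43809518 -0.07516175  0.0576406 ]
True [ 0.43809518 -0.07516175  0.0576406 ]
True [ 0.43809518 -0.07516175  0.0576406 ]
```

View pics/i_wrist.png

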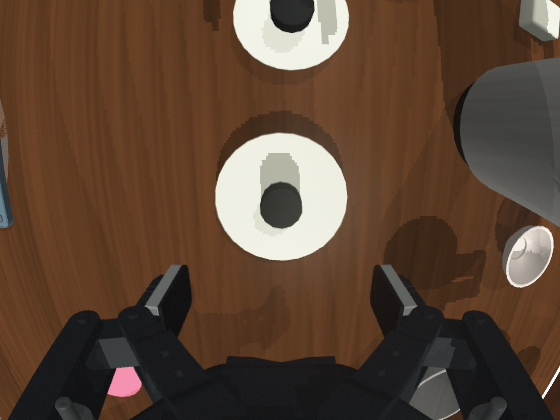

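play_rows(rot=[[0,0,0],[0,0,0],[0,0,0],[0,0,0],[0,0,0],[0,0,0],[0,0,0],[0,0,0],[0,0,0],[0,0,0],[0,0,0],[0,0,0],[0,0,0],[0,0,0],[0,0,0],[0,0,0],[0,0,0]], travel=[[0,0,-2],[0,0,-5],[0,0,-8],[0,0,-10.5],[0,0,-12],[0,0,-12.4],[0,0,-12.4],[0,0,-12.4],[0,0,-12.4],[0,0,-12.4],[0,0,-12.4],[0,0,-12.4],[0,0,-12.4],[0,0,-12.4],[0,0,-12.4],[0,0,-12.4],[0,0,-12.4]], claw=[0,0,0,0,0,0,0,0.3,0.6,1,1,1,1,1,1,1,1], force=40)

```text
clock: 11.45
tcp_pos: [0.4385, -0.0762, 0.0222]
tool_rot: [3.138, -0.008, 0.003]
contact_force: [-1.6, -0.1, 8.6]
finger_gap: 0.381
```

play_rows(rot=[[0,0,0],[0,0,0],[0,0,0],[0,0,0],[0,0,0],[0,0,0],[0,0,0],[0,0,0],[0,0,0],[0,0,0],[0,0,0],[0,0,0],[0,0,0],[0,0,0],[0,0,0],[0,0,0],[0,0,0],[0,0,0],[0,0,0],[0,0,0]], travel=[[0,0,1],[0,0,3.5],[0,0,7],[0,0,11],[0,0,15],[0,0,18],[0,0,19.5],[1,2,20],[2.2,5,20],[3.9,8.5,20],[5.5,12,20],[7.1,15.5,20],[8.7,19,20],[10.3,22.5,20],[12,26,20],[13.5,29.5,20],[14.3,31.5,20],[14.6,32.2,20],[14.6,32.2,20],[14.6,32.2,20]], claw=[1,1,1,1,1,1,1,1,1,1,1,1,1,1,1,1,1,1,1,1])

```text
clock: 13.45
tcp_pos: [0.5844, 0.244, 0.2222]
tool_rot: [3.137, -0.01, 0.003]
contact_force: [0.6, 0.3, -1.7]
finger_gap: 0.377
```

```bash
python3 -c "
from h import *
st('j',['wrist','side','top'])
im=cv2.imread('pics/j_side.png');im2=cv2.imread('pics/j_top.png')
cv2.imwrite('pics/j2.png',np.hstack([cv2.resize(im[130:320,140:330],None,fx=2,fy=2),cv2.resize(im2[70:260,100:290],None,fx=2,fy=2)]))
"
```

```text
t 13.4 tcp [0.5844 0.244  0.2222] gap 0.377 F [ 0.6  0.3 -1.7] q [-0.06  0.59 -0.6   1.57  0.37  1.1  -0.76]
[[1.0, -0.006, 0.002], [-0.006, -1.0, -0.005], [0.002, 0.005, -1.0]]
```

View pics/j2.png

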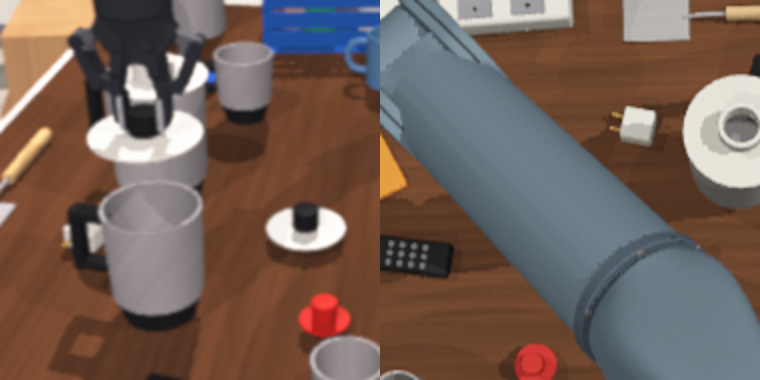

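play_rows(rot=[[0,0,0],[0,0,0],[0,0,0],[0,0,0],[0,0,0],[0,0,0],[0,0,0],[0,0,0],[0,0,0],[0,0,0],[0,0,0]], travel=[[0,0.1,-1.5],[0,0.2,-3],[0,0.2,-4.5],[0,0.2,-5.5],[0,0.2,-6.2],[0,0.2,-6.8],[0,0.2,-7.2],[0,0.2,-7.5],[0,0.2,-7.6],[0,0.2,-7.6],[0,0.2,-7.6]], claw=[1,1,1,1,1,1,1,1,1,1,1])

```text
clock: 14.7
tcp_pos: [0.5848, 0.2461, 0.1467]
tool_rot: [3.137, -0.011, 0.004]
contact_force: [1.3, 0.6, -1.7]
finger_gap: 0.377
```

```bash
python3 -c "
from h import *
st('k',['wrist','side'])
im=cv2.imread('pics/k_side.png')
cv2.imwrite('pics/k2.png',cv2.resize(im[130:320,140:330],None,fx=3,fy=3))
"
```

```text
t 14.7 tcp [0.5848 0.2461 0.1467] gap 0.377 F [ 1.3  0.6 -1.7] q [-0.09  0.67 -0.56  1.62  0.42  0.97 -0.8 ]
[[1.0, -0.007, 0.003], [-0.007, -1.0, -0.004], [0.003, 0.004, -1.0]]
```

View pics/k2.png

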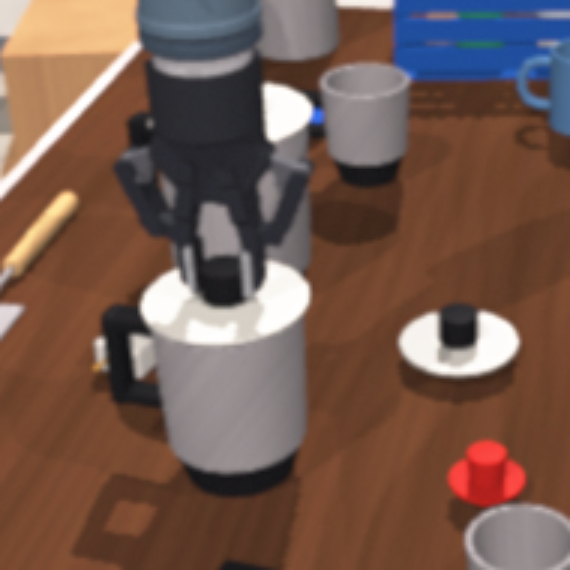

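play_rows(rot=[[0,0,0],[0,0,0],[0,0,0],[0,0,0],[0,0,0],[0,0,0],[0,0,0],[0,0,0],[0,0,0],[0,0,0],[0,0,0],[0,0,0],[0,0,0],[0,0,0],[0,0,0]], travel=[[0,0,-0.2],[0,0,-0.4],[0,0,-0.4],[0,0,-0.4],[0,0,-0.4],[0,0,-0.4],[0,0,-0.4],[0,0,-0.4],[0,0,-0.4],[0,0,1],[0,0,4],[0,0,8],[0,0,12],[0,0,13],[0,0,13]], claw=[1,1,0.9,0.7,0.5,0.3,0.1,0,0,0,0,0,0,0,0])

```text
clock: 16.3
tcp_pos: [0.5858, 0.2469, 0.2796]
tool_rot: [3.139, -0.011, 0.011]
contact_force: [-0.0, -0.9, 0.0]
finger_gap: 1.002
```

```bash
python3 -c "
from h import *
st('l',['wrist','side'])
im=cv2.imread('pics/l_side.png')
cv2.imwrite('pics/l2.png',cv2.resize(im[130:320,140:330],None,fx=3,fy=3))
"
```

```text
t 16.3 tcp [0.5858 0.2469 0.2796] gap 1.002 F [-0.  -0.9  0. ] q [-0.05  0.54 -0.62  1.5   0.33  1.2  -0.73]
[[1.0, -0.007, 0.007], [-0.007, -1.0, -0.003], [0.007, 0.002, -1.0]]
```

View pics/l2.png

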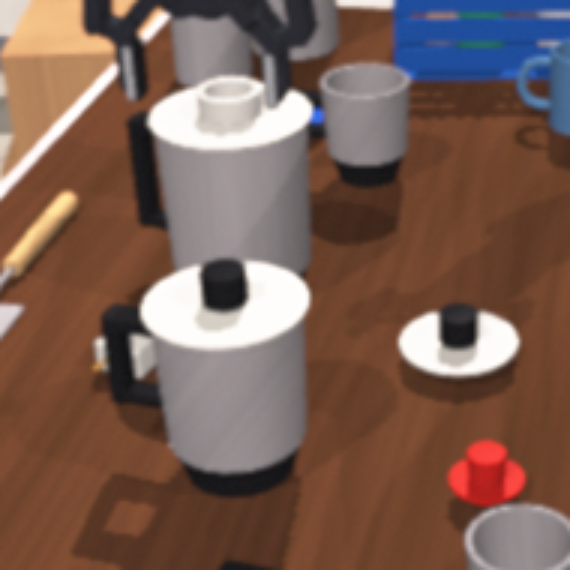

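play_rows(rot=[[0,0,0],[0,0,0],[0,0,0],[0,0,0],[0,0,0],[0,0,0],[0,0,0],[0,0,0],[0,0,0],[0,0,0],[0,0,0],[0,0,0]], travel=[[-1.5,-1.8,0],[-4,-4.8,0],[-6.5,-7.8,0],[-9,-10.8,0],[-11.5,-13.8,-1],[-13.3,-16,-3],[-13.8,-16.5,-7],[-13.8,-16.5,-11],[-13.8,-16.5,-13],[-13.8,-16.5,-13.5],[-13.8,-16.5,-13.5],[-13.8,-16.5,-13.5]], claw=[0,0,0,0,0,0,0,0,0,0,0,0])

```text
clock: 17.6
tcp_pos: [0.4468, 0.081, 0.1416]
tool_rot: [3.137, -0.011, 0.004]
contact_force: [1.3, -0.1, -0.1]
finger_gap: 1.001
```

```bash
python3 -c "
from h import *
st('m',['wrist'])
f=grab_frame('wrist'); im=f['color'].astype(int)
m=(im.min(2)>90)&(im.max(2)-im.min(2)<60)
for p in [(250,160),(240,170),(310,170)]:print(m[p[1],p[0]],wcontour(f,m,*p,.018))
"
```

```text
t 17.6 tcp [0.4468 0.081  0.1416] gap 1.001 F [ 1.3 -0.1 -0.1] q [ 0.21  0.41 -0.59  2.09  0.34  0.74 -0.61]
[[1.0, -0.007, 0.003], [-0.007, -1.0, -0.005], [0.003, 0.005, -1.0]]
True [0.44715057 0.08305545 0.0477785 ]
True [0.44715057 0.08305545 0.0477785 ]
True [0.44715057 0.08305545 0.0477785 ]
```

View pics/m_wrist.png

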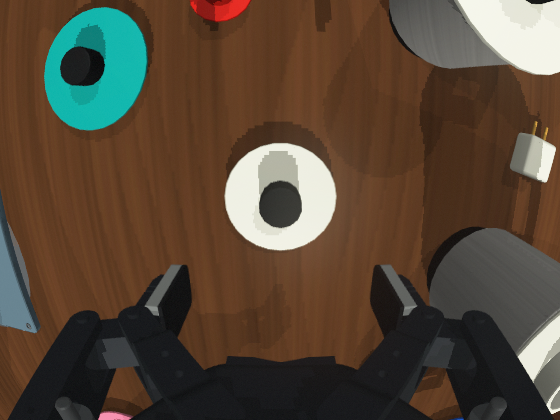

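play_rows(rot=[[0,0,0],[0,0,0],[0,0,0],[0,0,0],[0,0,0],[0,0,0],[0,0,0],[0,0,0],[0,0,0],[0,0,0],[0,0,0],[0,0,0],[0,0,0],[0,0,0],[0,0,0],[0,0,0],[0,0,0]], travel=[[0,0.1,-2],[0,0.2,-5],[0,0.2,-8],[0,0.2,-10.5],[0,0.2,-11.7],[0,0.2,-12.1],[0,0.2,-12.1],[0,0.2,-12.1],[0,0.2,-12.1],[0,0.2,-12.1],[0,0.2,-12.1],[0,0.2,-12.1],[0,0.2,-12.1],[0,0.2,-12.1],[0,0.2,-12.1],[0,0.2,-12.1],[0,0.2,-12.1]], claw=[0,0,0,0,0,0,0,0.3,0.6,1,1,1,1,1,1,1,1], force=40)

```text
clock: 19.4
tcp_pos: [0.4476, 0.0829, 0.0217]
tool_rot: [3.136, -0.011, 0.008]
contact_force: [-1.4, -0.6, 9.3]
finger_gap: 0.378
```

play_rows(rot=[[0,0,0],[0,0,0],[0,0,0],[0,0,0],[0,0,0],[0,0,0],[0,0,0],[0,0,0],[0,0,0],[0,0,0],[0,0,0],[0,0,0],[0,0,0],[0,0,0],[0,0,0],[0,0,0],[0,0,0],[0,0,0],[0,0,0],[0,0,0]], travel=[[0,0,1],[0,0,3.5],[0,0,7],[0,0,11],[0,0,15],[0,0,17.5],[0.5,-1,18],[1.4,-3.2,18],[2.8,-6.4,18],[4.4,-10,18],[6,-13.6,18],[7.5,-17.2,18],[9.1,-20.8,18],[10.7,-24.4,18],[12.2,-28,18],[13.5,-31,18],[14.3,-32.8,18],[14.6,-33.3,18],[14.6,-33.3,18],[14.6,-33.3,18]], claw=[1,1,1,1,1,1,1,1,1,1,1,1,1,1,1,1,1,1,1,1])

```text
clock: 21.4
tcp_pos: [0.5934, -0.2482, 0.2019]
tool_rot: [3.138, -0.008, 0.007]
contact_force: [0.4, 0.5, -0.6]
finger_gap: 0.38
```

```bash
python3 -c "
from h import *
st('n',['wrist','side','top'])
im=cv2.imread('pics/n_side.png');im2=cv2.imread('pics/n_top.png')
cv2.imwrite('pics/n2.png',np.hstack([cv2.resize(im[70:220,190:340],None,fx=2.6,fy=2.6),cv2.resize(im2[90:240,300:450],None,fx=2.6,fy=2.6)]))
"
```

```text
t 21.4 tcp [ 0.5934 -0.2482  0.2019] gap 0.38 F [ 0.4  0.5 -0.6] q [ 0.66  0.6  -0.49  1.57  0.32  1.05  0.08]
[[1.0, -0.005, 0.005], [-0.005, -1.0, -0.004], [0.005, 0.004, -1.0]]
```

View pics/n2.png

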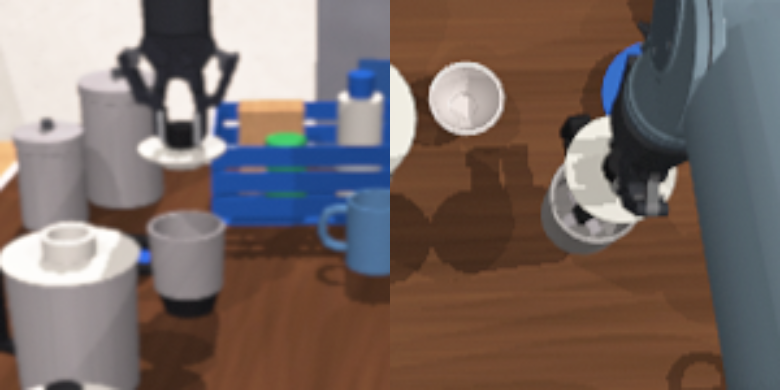

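View pics/n_wrist.png

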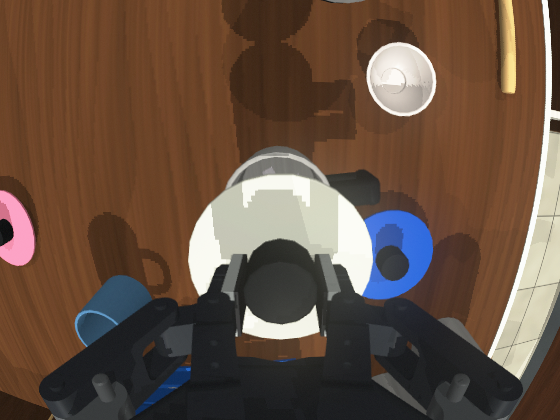

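```bash
python3 -c "
from h import *
o=[]
for n,(a,b) in dict(side=(70,190),top=(90,300)).items():
  f=grab_frame(n); im=f['color'][:,:,::-1].copy()
  draw(im,f,.198,(.5934,-.2482),.048,(0,0,255)); draw(im,f,.105,(.5938,-.2495),.044)
  o.append(cv2.resize(im[a:a+150,b:b+150],None,fx=2.6,fy=2.6,interpolation=cv2.INTER_CUBIC))
  c=circ(f,.105,.5938,-.2495,[.044,.04],win=.008); print(n,c,circ(f,.198,.5938,-.2485,[.048],win=.008))
cv2.imwrite('pics/o.png',np.hstack(o))
"
```

```text
side (array([ 0.5953, -0.2525]), np.float32(74.91974)) (array([ 0.5928, -0.2445]), np.float32(62.04924))
top (array([ 0.5923, -0.2475]), np.float32(113.16052)) (array([ 0.5933, -0.25  ]), np.float32(69.60588))
```

View pics/o.png

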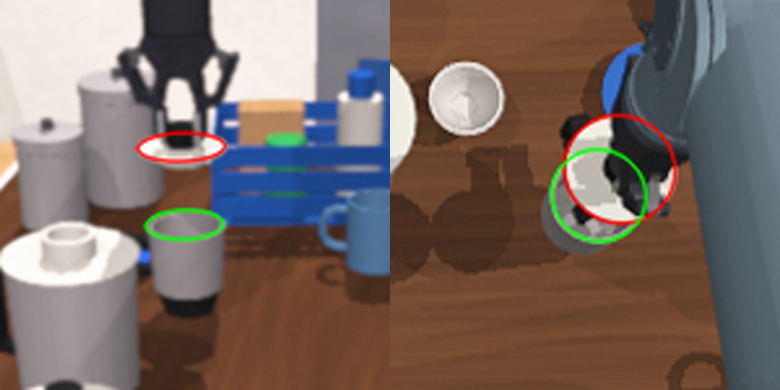

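```bash
python3 -c "
from h import *
f=grab_frame('wrist')
cv2.imwrite('pics/p.png',cv2.resize(f['color'][125:235,180:380,::-1],None,fx=4,fy=4,interpolation=cv2.INTER_CUBIC))
for u,v in [(278,148),(278,153),(278,157),(228,190),(328,185)]: print(u,v,wun(f,u,v,.105))
"
```

```text
278 148 [ 0.59277857 -0.20071701]
278 153 [ 0.59275083 -0.20443938]
278 157 [ 0.59272835 -0.20742856]
228 190 [ 0.55445905 -0.23219637]
328 185 [ 0.63045289 -0.22886105]
```

View pics/p.png

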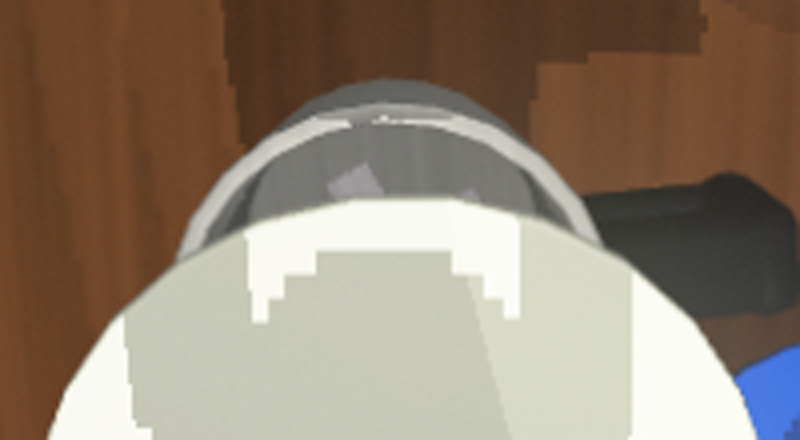

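```bash
python3 -c "
from h import *
from scipy.optimize import least_squares
f=grab_frame('wrist')
Z=[(390,103),(180,255),(603,245),(240,165),(300,123),(475,118),(540,155)]
P=np.array([wun(f,180+a/4,125+b/4,.105) for a,b in Z])
r=least_squares(lambda q:np.hypot(*(P-q).T)-.044,[.594,-.249]); print(r.x,r.fun.round(4),fitc(P))
"
```

```text
[ 0.59284269 -0.24733243] [ 0.0003 -0.0004 -0.0007 -0.0004  0.0002  0.0002  0.    ] [ 0.5928172  -0.24608927  0.0429937 ]
```

play_rows(rot=[[0,0,0],[0,0,0],[0,0,0],[0,0,0],[0,0,0],[0,0,0],[0,0,0],[0,0,0],[0,0,0],[0,0,0],[0,0,0],[0,0,0]], travel=[[0,0,-1.5],[0,0,-3],[0,0,-4.5],[0,0,-6],[0,0,-7],[0,0,-7.5],[0,0,-8],[0,0,-8.3],[0,0,-8.5],[0,0,-8.6],[0,0,-8.6],[0,0,-8.6]], claw=[1,1,1,1,1,1,1,1,1,1,1,1])

```text
clock: 22.95
tcp_pos: [0.5938, -0.2497, 0.1161]
tool_rot: [3.136, -0.01, 0.008]
contact_force: [0.8, 0.3, -0.5]
finger_gap: 0.376
```

```bash
python3 -c "
from h import *
st('q',['side'])
im=cv2.imread('pics/q_side.png')
cv2.imwrite('pics/q2.png',cv2.resize(im[70:220,190:340],None,fx=3,fy=3))
"
```

```text
t 22.9 tcp [ 0.5938 -0.2497  0.1161] gap 0.376 F [ 0.8  0.3 -0.5] q [ 0.64  0.7  -0.46  1.62  0.38  0.9   0.03]
[[1.0, -0.007, 0.005], [-0.007, -1.0, -0.005], [0.005, 0.005, -1.0]]
```

View pics/q2.png

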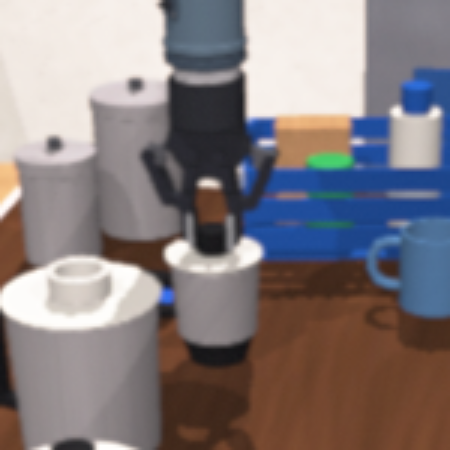

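play_rows(rot=[[0,0,0],[0,0,0],[0,0,0],[0,0,0],[0,0,0],[0,0,0],[0,0,0],[0,0,0],[0,0,0],[0,0,0],[0,0,0],[0,0,0],[0,0,0],[0,0,0],[0,0,0]], travel=[[0,0.2,-0.1],[0,0.2,-0.4],[0,0.2,-0.4],[0,0.2,-0.4],[0,0.2,-0.4],[0,0.2,-0.4],[0,0.2,-0.4],[0,0.2,-0.4],[0,0.2,-0.4],[0,0.2,1],[0,0.2,4],[0,0.2,8],[0,0.2,12],[0,0.2,14],[0,0.2,14]], claw=[1,1,0.9,0.7,0.5,0.3,0.1,0,0,0,0,0,0,0,0])

```text
clock: 24.5
tcp_pos: [0.596, -0.2481, 0.2612]
tool_rot: [3.133, -0.011, 0.02]
contact_force: [0.4, -0.2, 0.5]
finger_gap: 0.999
```

```bash
python3 -c "
from h import *
st('r',['side','wrist'])
im=cv2.imread('pics/r_side.png')
cv2.imwrite('pics/r2.png',cv2.resize(im[70:220,190:340],None,fx=3,fy=3))
"
```

```text
t 24.5 tcp [ 0.596  -0.2481  0.2612] gap 0.999 F [ 0.4 -0.2  0.5] q [ 0.67  0.55 -0.51  1.51  0.29  1.15  0.1 ]
[[1.0, -0.007, 0.012], [-0.007, -1.0, -0.008], [0.012, 0.008, -1.0]]
```

View pics/r2.png

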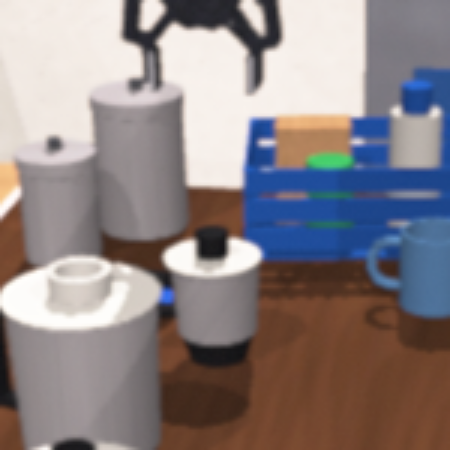

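View pics/r_wrist.png

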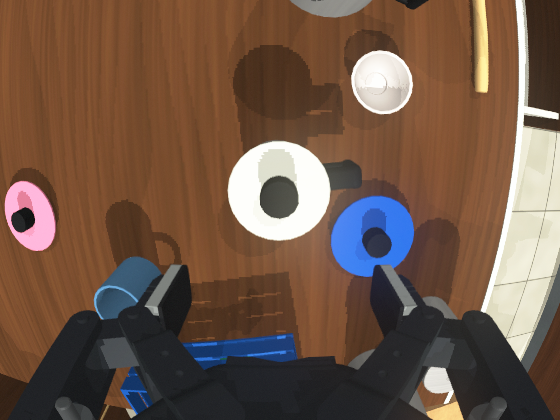

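play_rows(rot=[[0,0,0],[0.004,0.006,0.003],[0.008,0.012,0.007],[0.008,0.012,0.007],[0.008,0.012,0.007],[0.008,0.012,0.007],[0.008,0.012,0.007],[0.008,0.012,0.007],[0.008,0.012,0.007],[0.008,0.012,0.007],[0.008,0.012,0.007],[0.008,0.012,0.007],[0.008,0.012,0.007],[0.008,0.012,0.007],[0.008,0.012,0.007],[0.008,0.012,0.007],[0.008,0.012,0.007],[0.008,0.012,0.007],[0.008,0.012,0.007]], travel=[[-0.7,2,0],[-2,5,0],[-3.5,9,0],[-5,13,0],[-6.5,17,0],[-8,21,0],[-9.5,25,0],[-11,29,0],[-12.5,33,0],[-14.3,37,0],[-16,41,0],[-17.5,45,0],[-18.8,48.5,-1],[-19.5,50.4,-4],[-19.7,50.9,-8],[-19.7,50.9,-11],[-19.7,50.9,-12],[-19.7,50.9,-12],[-19.7,50.9,-12]], claw=[0,0,0,0,0,0,0,0,0,0,0,0,0,0,0,0,0,0,0])

```text
clock: 26.5
tcp_pos: [0.3972, 0.2614, 0.1376]
tool_rot: [-3.139, 0.0, 0.008]
contact_force: [-0.0, -0.6, 0.5]
finger_gap: 0.998
```

```bash
python3 -c "
from h import *
st('s',['wrist'])
f=grab_frame('wrist'); im=f['color'].astype(int)
m=(im[:,:,0]>110)&(im[:,:,1]<70)&(im[:,:,2]<70)
ys,xs=np.nonzero(m[80:300,200:360]); print(xs.mean()+200,ys.mean()+80)
u,v=int(np.median(xs))+200,int(np.median(ys))+80
print(u,v,m[v,u],wcontour(f,m,u,v,.018))
"
```

```text
t 26.5 tcp [0.3972 0.2614 0.1376] gap 0.998 F [-0.  -0.6  0.5] q [-0.12  0.48 -0.69  2.03  0.42  0.78 -1.05]
[[1.0, -0.0, -0.005], [-0.0, -1.0, 0.003], [-0.005, -0.003, -1.0]]
282.45856873822976 202.18298807281857
282 202 True [0.39887418 0.26154279 0.02707676]
```

View pics/s_wrist.png

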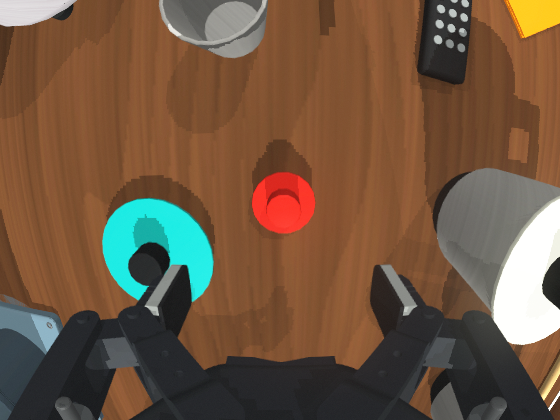

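play_rows(rot=[[0,0,0],[0,0,0],[0,0,0],[0,0,0],[0,0,0],[0,0,0],[0,0,0],[0,0,0],[0,0,0],[0,0,0],[0,0,0],[0,0,0],[0,0,0],[0,0,0],[0,0,0],[0,0,0],[0,0,0]], travel=[[0.1,0,-2],[0.2,0,-5],[0.2,0,-8],[0.2,0,-10],[0.2,0,-11.2],[0.2,0,-11.6],[0.2,0,-11.6],[0.2,0,-11.6],[0.2,0,-11.6],[0.2,0,-11.6],[0.2,0,-11.6],[0.2,0,-11.6],[0.2,0,-11.6],[0.2,0,-11.6],[0.2,0,-11.6],[0.2,0,-11.6],[0.2,0,-11.6]], claw=[0,0,0,0,0,0,0,0.3,0.6,1,1,1,1,1,1,1,1], force=35)

```text
clock: 28.3
tcp_pos: [0.4, 0.2618, 0.0226]
tool_rot: [-3.138, 0.0, 0.005]
contact_force: [-0.7, -0.2, 5.9]
finger_gap: 0.31
```

play_rows(rot=[[0,0,0],[0,0,0],[0,0,0],[0,0,0],[0,0,0],[0,0,0],[0,0,0],[0,0,0],[0,0,0],[0,0,0],[0,0,0],[0,0,0],[0,0,0],[0,0,0],[0,0,0],[0,0,0],[0,0,0],[0,0,0],[0,0,0],[0,0,0]], travel=[[0,0,1],[0,0,4],[0,0,8],[0,0,12],[0,0,16],[0,0,20],[0,0,23.5],[0.8,-0.8,25],[3,-3.2,25.3],[6,-6.3,25.3],[9,-9.5,25.3],[12,-12.7,25.3],[15,-15.9,25.3],[18,-19,25.3],[21,-22.2,25.3],[23.5,-25,25.3],[25,-26.5,25.3],[25.3,-26.8,25.3],[25.3,-26.8,25.3],[25.3,-26.8,25.3]], claw=[1,1,1,1,1,1,1,1,1,1,1,1,1,1,1,1,1,1,1,1])

```text
clock: 30.3
tcp_pos: [0.6521, -0.0043, 0.2759]
tool_rot: [-3.137, -0.003, 0.006]
contact_force: [-0.1, 0.1, 0.5]
finger_gap: 0.308
```

```bash
python3 -c "
from h import *
st('t',['wrist','side'])
im=cv2.imread('pics/t_side.png')
cv2.imwrite('pics/t2.png',cv2.resize(im[70:220,140:290],None,fx=3,fy=3))
f=grab_frame('wrist'); im=f['color'].astype(int)
import pickle; pickle.dump(f,open('t.pkl','wb'))
"
```

```text
t 30.3 tcp [ 0.6521 -0.0043  0.2759] gap 0.308 F [-0.1  0.1  0.5] q [ 0.34  0.58 -0.62  1.45  0.34  1.22 -0.31]
[[1.0, 0.002, -0.004], [0.002, -1.0, 0.004], [-0.004, -0.004, -1.0]]
```

View pics/t_wrist.png

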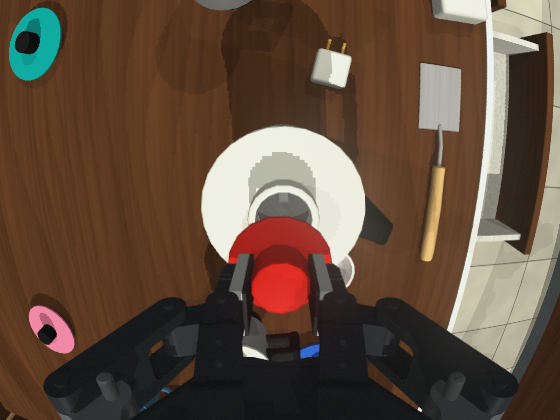

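View pics/t2.png

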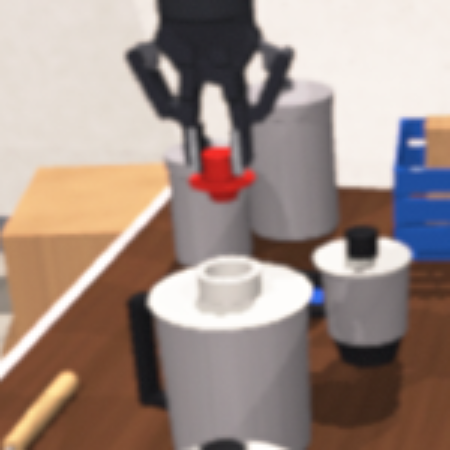

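```bash
python3 -c "
from h import *
from scipy.optimize import least_squares
import pickle
f=pickle.load(open('t.pkl','rb')); im=f['color'].astype(int)
def fit(m,seed,z,R,sel):
  n,l=cv2.connectedComponents(m.astype(np.uint8)); mm=(l==l[seed[1],seed[0]]).astype(np.uint8)
  c=max(cv2.findContours(mm,cv2.RETR_EXTERNAL,cv2.CHAIN_APPROX_NONE)[0],key=cv2.contourArea)[:,0]
  c=np.array([p for p in c if sel(*p)])
  P=np.array([wun(f,a,b,z) for a,b in c])
  r=least_squares(lambda q:np.hypot(*(P-q).T)-R,P.mean(0)-[0,.03],loss='soft_l1',f_scale=.001)
  print(r.x.round(4),'res',np.abs(r.fun).mean().round(4),len(P),'free R',fitc(P).round(4))
m=(im.min(2)>100)&(im.max(2)-im.min(2)<60)
fit(m,(225,190),.169,.068,lambda u,v:v<225 and u<365 )
red=(im[:,:,0]>90)&(im[:,:,1]<60)&(im[:,:,2]<60)
fit(red,(270,240),.2713,.027,lambda u,v:v<245)
z=cv2.resize(f['color'][170:290,210:360,::-1],None,fx=5,fy=5,interpolation=cv2.INTER_CUBIC); cv2.imwrite('pics/u.png',z)
"
```

```text
[ 0.6537 -0.0083] res 0.0224 446 free R [0.6523 0.0292 0.0403]
[ 0.652  -0.0046] res 0.0003 103 free R [ 0.652  -0.0024  0.0252]
```

View pics/u.png

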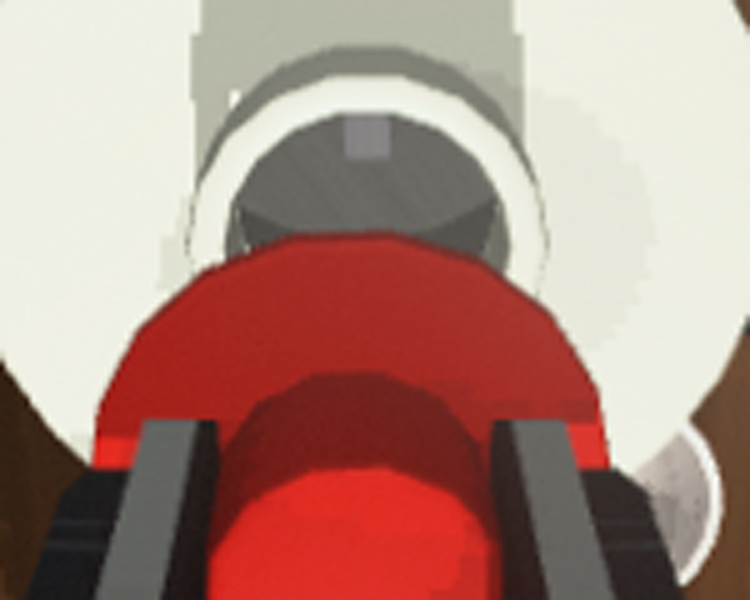

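```bash
python3 -c "
from h import *
from scipy.optimize import least_squares
import pickle
f=pickle.load(open('t.pkl','rb')); im=f['color'].astype(int)
def go(P,R):
  r=least_squares(lambda q:np.hypot(*(P-q).T)-R,P.mean(0)-[0,.02],loss='soft_l1',f_scale=.001)
  print(r.x.round(4),np.abs(r.fun).mean().round(4),len(P),fitc(P).round(4))
m=(im.min(2)>100)&(im.max(2)-im.min(2)<60)
n,l=cv2.connectedComponents(m.astype(np.uint8)); mm=(l==l[190,225]).astype(np.uint8)
c=max(cv2.findContours(mm,cv2.RETR_EXTERNAL,cv2.CHAIN_APPROX_NONE)[0],key=cv2.contourArea)
h=cv2.convexHull(c)[:,0]; h=h[(h[:,1]<245)]
go(np.array([wun(f,a,b,.169) for a,b in h]),.068)
px=lambda a,b:wun(f,210+(a-2)/5,170+(b-2)/5,.191)
go(np.array([px(*q) for q in [(368,112),(230,222),(508,222),(300,128),(440,128),(250,170),(488,170)]]),.021)
go(np.array([px(*q) for q in [(368,74),(190,240),(548,240),(220,150),(518,150),(290,90),(450,90)]]),.027)
"
```

```text
[ 0.6543 -0.007 ] 0.0004 32 [ 0.654  -0.006   0.0671]
[ 0.6544 -0.0064] 0.0001 7 [ 0.6544 -0.0063  0.021 ]
[ 0.6545 -0.007 ] 0.0003 7 [ 0.6544 -0.0063  0.0265]
```

play_rows(rot=[[0,0,0],[0,0,0],[0,0,0],[0,0,0],[0,0,0],[0,0,0],[0,0,0],[0,0,0],[0,0,0]], travel=[[0.1,-0.1,-1],[0.2,-0.2,-2.5],[0.2,-0.2,-3.5],[0.2,-0.2,-4.2],[0.2,-0.2,-4.8],[0.2,-0.2,-5.3],[0.2,-0.2,-5.5],[0.2,-0.2,-5.5],[0.2,-0.2,-5.5]], claw=[1,1,1,1,1,1,1,1,1])

```text
clock: 31.35
tcp_pos: [0.6546, -0.0067, 0.2213]
tool_rot: [-3.138, -0.003, 0.004]
contact_force: [0.7, -0.2, 0.8]
finger_gap: 0.307
```

```bash
python3 -c "
from h import *
st('v',['wrist','side'])
im=cv2.imread('pics/v_side.png');w=cv2.imread('pics/v_wrist.png')
cv2.imwrite('pics/v2.png',np.hstack([cv2.resize(im[90:190,170:270],(400,400)),cv2.resize(w[160:310,205:355],(400,400))]))
"
```

```text
t 31.4 tcp [ 0.6546 -0.0067  0.2213] gap 0.307 F [ 0.7 -0.2  0.8] q [ 0.34  0.63 -0.6   1.5   0.37  1.13 -0.33]
[[1.0, 0.002, -0.002], [0.002, -1.0, 0.004], [-0.002, -0.004, -1.0]]
```

View pics/v2.png

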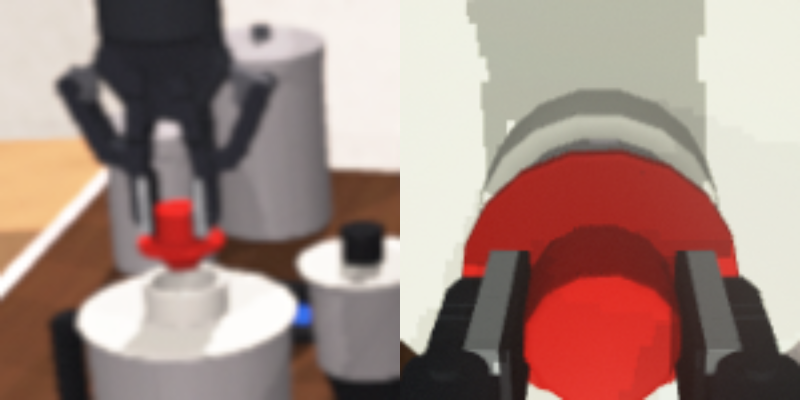

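play_rows(rot=[[0,0,0],[0,0,0],[0,0,0],[0,0,0],[0,0,0],[0,0,0],[0,0,0]], travel=[[0,0,-0.5],[0,0,-1],[0,0,-1.4],[0,0,-1.7],[0,0,-1.9],[0,0,-2],[0,0,-2]], claw=[1,1,1,1,1,1,1])

```text
clock: 32.15
tcp_pos: [0.6546, -0.0067, 0.2013]
tool_rot: [-3.138, -0.003, 0.004]
contact_force: [-0.0, 0.3, -0.5]
finger_gap: 0.307
```

play_rows(rot=[[0,0,0],[0,0,0],[0,0,0],[0,0,0],[0,0,0],[0,0,0],[0,0,0],[0,0,0],[0,0,0],[0,0,0],[0,0,0],[0,0,0],[0,0,0],[0,0,0],[0,0,0],[0,0,0]], travel=[[0,0,-0.1],[0,0,-0.2],[0,0,-0.2],[0,0,-0.2],[0,0,-0.2],[0,0,-0.2],[0,0,-0.2],[0,0,-0.2],[0,0,-0.2],[0,0,-0.2],[0,0,1],[0,0,3],[0,0,6],[0,0,8],[0,0,8],[0,0,8]], claw=[1,1,1,0.9,0.7,0.5,0.3,0.1,0,0,0,0,0,0,0,0])

```text
clock: 33.75
tcp_pos: [0.6547, -0.0067, 0.2819]
tool_rot: [-3.138, -0.003, 0.002]
contact_force: [-0.3, 0.9, -0.6]
finger_gap: 1.001
```

```bash
python3 -c "
from h import *
st('w',['wrist','side'])
im=cv2.imread('pics/w_side.png');w=cv2.imread('pics/w_wrist.png')
cv2.imwrite('pics/w2.png',np.hstack([cv2.resize(im[90:190,170:270],(400,400)),cv2.resize(w[100:300,180:380],(400,400))]))
"
```

```text
t 33.8 tcp [ 0.6547 -0.0067  0.2819] gap 1.001 F [-0.3  0.9 -0.6] q [ 0.35  0.58 -0.62  1.44  0.34  1.23 -0.3 ]
[[1.0, 0.002, -0.002], [0.002, -1.0, 0.003], [-0.002, -0.003, -1.0]]
```

View pics/w2.png

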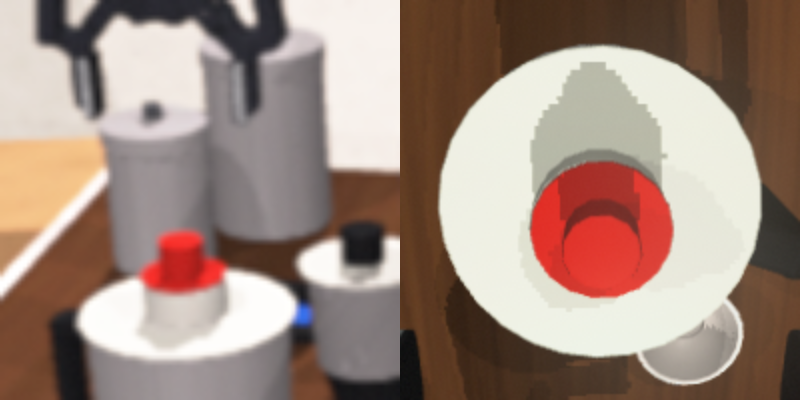

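play_rows(rot=[[0,0,0],[0,0,0],[0,0,0],[0,0,0],[0,0,0],[0,0,0],[0,0,0],[0,0,0],[0,0,0],[0,0,0],[0,0,0],[0,0,0],[0,0,0],[0,0,0],[0,0,0],[0,0,0],[0,0,0],[0,0,0]], travel=[[0,0,1],[0,0,3],[-1,-2,4],[-3,-5,4],[-5,-9,4],[-8,-13,4],[-11,-17,4],[-14,-21,4],[-17,-25,4],[-19,-29,4],[-22,-33,4],[-25,-37,4],[-28,-41,4],[-31,-45,4],[-34,-48,4],[-35,-50,4],[-35,-50,4],[-35,-50,4]], claw=[0,0,0,0,0,0,0,0,0,0,0,0,0,0,0,0,0,0])

```text
clock: 35.65
tcp_pos: [0.3042, -0.5065, 0.3201]
tool_rot: [-3.137, -0.002, 0.006]
contact_force: [0.2, 0.8, 0.6]
finger_gap: 0.999
```

```bash
python3 - <<'E'
from h import *
st('x',['top','side'])
ft=grab_frame("top"); fs=grab_frame("side")
for k,(p,z,R) in dict(LL=((.6544,-.0065),.169,[.068]),LM=((.585,.2465),.139,[.058]),LS=((.594,-.248),.109,[.048]),cap=((.6544,-.0065),.195,[.027]),tumbler=((.356,.4106),.09,[.034]),mug=((.385,-.408),.085,[.038]),bowl=((.716,-.1375),.034,[.038])).items():
    print(k,[circ(f,z,*p,R,win=.01) for f in (ft,fs)])
E
```

```text
t 35.6 tcp [ 0.3042 -0.5065  0.3201] gap 0.999 F [0.2 0.8 0.6] q [ 1.3   0.4  -0.47  1.57  0.19  1.22  0.8 ]
[[1.0, 0.001, -0.004], [0.002, -1.0, 0.005], [-0.004, -0.005, -1.0]]
LL [(array([ 0.6564, -0.0075]), np.float32(90.0)), (array([ 0.6524, -0.004 ]), np.float32(75.0306))]
LM [(array([0.5875, 0.246 ]), np.float32(90.0)), (array([0.585, 0.248]), np.float32(85.029816))]
LS [(array([ 0.597 , -0.2475]), np.float32(90.0)), (array([ 0.593, -0.245]), np.float32(72.639595))]
cap [(array([ 0.6559, -0.007 ]), np.float32(90.0)), (array([ 0.6524, -0.004 ]), np.float32(65.111435))]
tumbler [(array([0.356 , 0.4106]), np.float32(89.95478)), (array([0.356 , 0.4131]), np.float32(85.28788))]
mug [(array([ 0.385, -0.408]), np.float32(85.68114)), (array([ 0.3815, -0.403 ]), np.float32(25.03082))]
bowl [(array([ 0.716 , -0.1365]), np.float32(90.0)), (array([ 0.732 , -0.1255]), np.float32(20.087742))]
```

View pics/x_top.png

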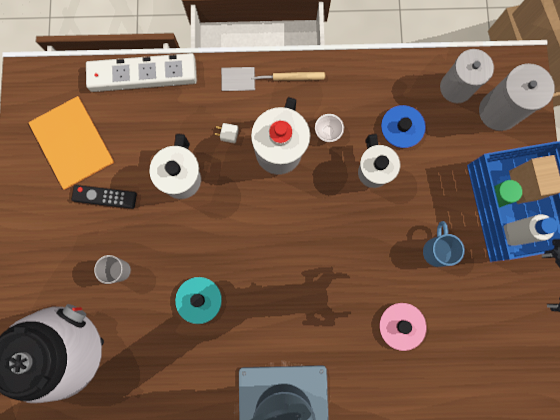

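View pics/x_side.png

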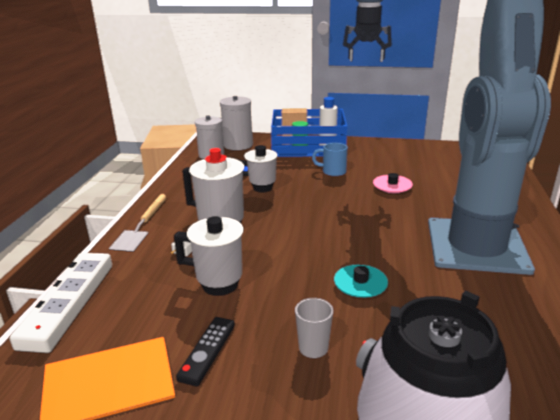

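```bash
python3 - <<'E'
import cv2,numpy as np
im=cv2.imread('pics/x_side.png');t=cv2.imread('pics/x_top.png')
r=lambda a:cv2.resize(a,(390,390),interpolation=cv2.INTER_CUBIC)
cv2.imwrite('pics/y.png',np.hstack([r(im[140:240,185:285]),r(im[210:300,175:265])]))
E
```

```text
(no output)
```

View pics/y.png

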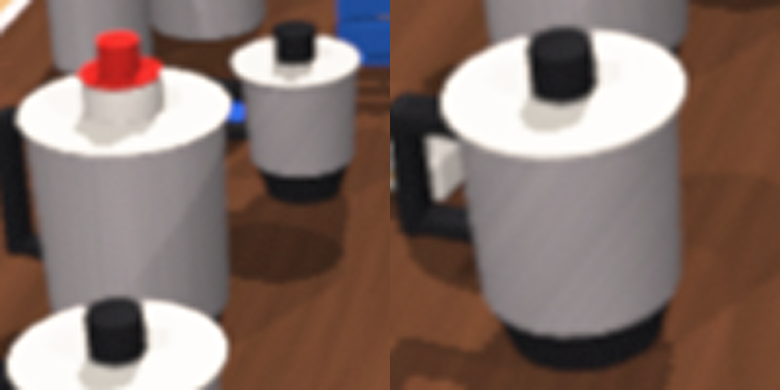

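```bash
python3 -c "
from bench import *
print(finish_job())"
```

```text
the job is handed in; nothing more can be done
None
```

The three white lids are on their matching jars (large, then medium, then small). The red filler cap went in last, into the large lid's collar. I handed the job in at about 36 s, with the arm clear of everything.

**Seating:** In the final top and side pictures, all three lids and the cap look level and fully home. In the top view their outlines fit the seated heights. In the side view the fits scored somewhat lower but still matched.

**Centring:** The lids sit within the fit but not dead centre. Measured in the top view against the jar positions I took at the start, they are about 3 to 5 mm off in x. The small lid is off the most, at 4.7 mm against 6 mm of play. The side view shows smaller x offsets, 2.3 mm at most, but it disagreed with the top view by several millimetres on other jar and lid readings, so I did not rely on it.

**Bystanders:** The tumbler, mug and bowl are within 1 mm of where they started in the top view. The side camera gave no usable fit for the mug or bowl, because the mug is far off and the bowl is hidden behind the jars. The coloured look-alike lids were not touched.

**Forces:** The highest wrist force reading I saw at the end of any move was about 9 N.

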